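# Lock the focus block by feel

### The job

Lock the microscope focus block for repair: take the round-headed steel locking pin out of the wooden stand, put it down through the hole in the block's sliding shutter, and sweep it gently, shutter and all, along the covered rack underneath until you feel it drop into the rack's hidden locking hole. Then push it gently fully home, so that its collar sits on the shutter, and let go. Never force it, and leave the short square-headed plug in the stand and the optical parts on the bench where they are.

Things in the scene. Friction and masses are not known exactly. Their poses are not given: they have to be found in the camera images.
- pin_head (a point): Middle of the locking pin's round grip head (20 mm wide, 40 mm tall; z up along the pin, yaw means nothing). Steel pin, about 0.11 kg, upright in a hole of the stand. Under the head is a flat collar, 28 mm wide, 4 mm thick, its underside 24 mm below this point, resting on the stand; under that a 10 mm round shaft, 42 mm long, its last 5 mm tapered to 5 mm.
- pin_tip (a point): Lower end of the locking pin's shaft, on its axis, 66 mm below the middle of the head and 42 mm below the collar's underside.
- pin: The same locking pin; origin on its axis at the underside of its collar.
- stand: Fixed dark wooden stand, 50 x 130 mm, 50 mm tall; origin at the centre of its underside. It has two upright holes 13 mm wide on its y axis, 40 mm either side of its centre: one holds the locking pin, the other the plug.
- plug_head (a point): Short plug with a square head (20 x 20 mm, 24 mm tall, same collar, shaft 25 mm long), in the other hole of the stand; this point is the middle of its head. Not to be used.
- block: Focus block: fixed grey metal housing, 64 mm (x) by 170 mm (y), 60 mm tall, with two low feet at its sides and a black focus wheel on its +y end; origin at the centre of its underside. Its top carries the steel shutter between two guide rails 2 mm lower; the rack lies hidden under the shutter. More than 35 N between pin and block is forcing it.
- rack_face (a point): A fixed point of the block: the middle (its x = y = 0) of the level top face of the hidden steel rack, 40 mm above the bench, 20 mm below the shutter's upper face. The rack's round locking hole, 12.5 mm wide, 28 mm deep, is at x = 0 and an unknown y from -6 to +22 mm. The rack is sprung: it sinks from about 2 N of push, 1 mm per further 1.5 N, and is solid after 6 mm. Axes as the block's.
- shutter_bore (a point): Centre of the mouth of the shutter's 12.5 mm round hole, at its upper face (60 mm above the bench), with a 2 mm chamfer. The shutter is a steel strip 49 x 114 mm, 10 mm thick, that slides along the block's y axis with about 1 N of friction and always covers the rack; the pin, once through the hole, carries it along. Axes as the block's.
- shutter (a joint): Position of the shutter along the block's +y, 0 to 0.048 m; at 0 its hole is at y = -24 mm of the block, at 0.048 at y = +24 mm. It starts at 0 to 0.010, so the locking hole always lies on its +y side.
- condenser_center (a point): Chrome condenser, 48 mm wide, 32 mm tall, on the bench; its centre. Leave alone.
- filter_center (a point): Round green glass filter, 32 mm wide, 5 mm thick, flat on the bench; its centre. Leave alone.
- tube_center (a point): Brass illuminator tube, 40 mm wide, 42 mm tall, standing on the bench; its centre. Leave alone.
- eyepiece_center (a point): Black eyepiece, 32 mm wide, 40 mm tall, standing on the bench; its centre. Leave alone.
Things that resemble listed ones, but are neither listed nor needed, are in the scene too. Leave any yellow look-alike of the block alone. What is shaped like the pin but orange is not meant.

How it is judged:
By the outcome, as a careful person would: the job done as asked, in the order asked, and still so for the second after the job is handed in, with the robot touching nothing.
It also fails if it takes over 64 s, if anything falls off the work surface, if the arm or the gripper's body presses on something with over 40 N, if the wrist force passes 120 N, or if a joint passes its speed limit or range.

### The arm

A 6-joint arm with a two-finger parallel gripper is mounted at the origin on the work surface. World frame = base frame: x ahead of the robot, y to its left, z up, the work surface at z = 0. Lengths are in m, angles in rad, forces in N, time in s.
With the tool pointing down it reaches from about 0.35 to 0.725 m from the base axis. Payload 6 kg.
Tool frame: the origin (TCP) lies midway between the tips of the shut fingers; the grasp point (between the pads) lies 19 mm behind it (robot.grasp_offset is the z of the grasp point in the tool frame, in m); z points along the fingers, y is the line along which they close (so a half turn about z gives the same grasp; the last joint's range is limited). The gripper opens to 85 mm and grips with 20 to 120 N. Pads are 22 mm wide; open, the fingers measure 114 mm over their backs; the gripper's body (76 mm by 85 mm) begins 54 mm behind the grasp point. The pads swing forward as they close: fully open they stand 13 mm farther back than shut.
Start: joints at [1.553, 0.04, 0.085, 0, -1.615, -0.334], TCP at [0.207, 0.563, 0.231] pointing down, gripper open.
Joint ranges: [-2.56, 2.56], [-1.29, 2.01], [-1.08, 1.49], [-3.29, 1.98], [-2.81, -0.18], [-2.99, 2.99]. Speed limits (rad/s): [2.57, 2.57, 3.01, 3.14, 3.14, 3.14].

### API

Orientations are given as a unit quaternion [x, y, z, w].
In Python, from workcell import robot gives the robot as it stands.
- The arm moves only by the tool drive_tool, never from a script. Its argument "increments" is a list that holds one entry, the list of rows, each a list of 7 numbers: the turn, a rotation vector about the tool's x, y, z in rad, then the shift along the tool's x, y, z in cm, then the gripper's target within -1 to 1 (fully open at 1, half-way at 0, shut at -1). A call has 1 to 20 rows; each row is the pose to reach, as a shift and turn from the pose commanded when the call began, along the tool's axes at that moment; what a row does not reach only later rows make up. A row lasts 1/12 s, in which the tool goes at most 41.7 mm and 7.16 degrees, less where a joint would pass 70% of its speed; a pose out of reach is approached as far as the arm can. A call with a gripper value outside its range is refused whole. The fingers move at their own pace and stop on an object; the grip force is fixed at half the most. Time passes only in rows, so rows that repeat a pose let the fingers close. It gives the time, the measured TCP pose, the force, the opening and the grip force at its end, in the units of the state.
- robot.observe(): the state, without advancing time (a new reading comes with each control period).
- robot.grab_frame(name): name is "side" or "top" or "wrist"; returns a dict with "frame" (384x512x3 uint8, red, green, blue), "z_map" (384x512 float32, m along the optical axis (not along the pixel's ray), 0 where there is no reading), "fovy" (degrees; the focal length in pixels is half the picture's height over the tangent of half this angle, whatever the lens; pixels are square), "cx", "cy" (the principal point, pixels), "camera_from_world" (4x4, takes a point from world to camera coordinates). Camera axes: x right, y down, z forward; pixel columns grow to the right and rows downward; lengths in m; the calibration is good to about 2 mm. A picture is of the moment at which its call begins.
- robot.hand_in(): hands the job in; it is judged then, once.
The state is a dict: "time": time; "joints": joint angles; "qd": joint speeds; "joint_efforts": joint torques, N m; "tcp_pos": TCP position; "tool_rot": TCP orientation; "contact_force": force on the tool from outside, world axes, zero at the start; "moment": the same for the moment, N m; "finger_gap": finger opening in m; "grip_force": force on a finger pad.
Only numpy, scipy, OpenCV 4.12 (cv2) and the standard library are available. Lean on these libraries where they do the work, as an engineer would, in place of code of your own. Each camera call takes 0.05 s, during which the arm holds its last target. There are 200 camera calls.

## Working session

There is one attempt and no reset: what is moved stays moved. The work goes in short steps, Python scripts to look and compute and a tool call to move; the robot and the scene stay as the last step left them, time stands still between calls to the robot, and variables do not carry over. Pictures are saved under pics/ and viewed, at most 10 in all, crops included, and the job is handed in when it is done.

Besides the shell and the picture viewer there is one more tool, called after "Request:" as name(argument=value, ...), one argument or row to a line, values as JSON. drive_tool: Moves the arm, as the interface text tells. Its arguments: {"type":"object","properties":{"increments":{"type":"array"}},"required":["increments"]}

```bash
mkdir -p pics; cat > h.py <<'E'
import numpy as np, cv2
from workcell import robot
from scipy.spatial.transform import Rotation as R
def grab(n):
    f=robot.grab_frame(n); f['f']=f['frame'].shape[0]/2/np.tan(np.radians(f['fovy'])/2); return f
def cloud(f):
    z=f['z_map'];v,u=np.mgrid[:z.shape[0],:z.shape[1]]
    p=np.stack([(u-f['cx'])/f['f']*z,(v-f['cy'])/f['f']*z,z],-1)
    T=np.linalg.inv(f['camera_from_world']); return p@T[:3,:3].T+T[:3,3]
def ray(f,u,v,h):
    T=np.linalg.inv(f['camera_from_world']);d=T[:3,:3]@np.array([(u-f['cx'])/f['f'],(v-f['cy'])/f['f'],1]);o=T[:3,3]
    return o+d*(h-o[2])/d[2]
def proj(f,p):
    c=f['camera_from_world']@np.append(p,1); return c[:2]/c[2]*f['f']+[f['cx'],f['cy']]
def save(f,n): cv2.imwrite('pics/'+n,f['frame'][:,:,::-1])
E
python3 - <<'E'
from h import *
print(robot.observe())
a=grab('top');b=grab('side');np.save('top.npy',a,allow_pickle=True);np.save('side.npy',b,allow_pickle=True)
for f in(a,b):print(f['fovy'],f['cx'],f['cy'],np.linalg.inv(f['camera_from_world']).round(3), (f['z_map']>0).mean())
save(a,'top.png');save(b,'side.png')
E
```

```text
{'time': 0.0, 'joints': array([ 1.55266709e+00,  4.08283021e-02,  8.38134788e-02, -4.86331292e-04,
       -1.61549871e+00, -3.33712340e-01]), 'qd': array([ 0.00044253, -0.00018661, -0.00054776,  0.00243139, -0.00061264,
        0.00076014]), 'joint_efforts': array([-1.44961004e-04, -3.68205500e+01,  3.47399747e+01,  6.93206862e+00,
       -5.65669063e-03, -3.51595148e-06]), 'tcp_pos': array([0.20657108, 0.56296968, 0.23026654]), 'tool_rot': array([ 9.84567278e-01, -1.75004224e-01, -1.04994952e-04,  8.86111359e-04]), 'contact_force': array([ 0.45503059, -0.58026723, -0.41408108]), 'moment': array([-0.03318341, -0.00621934,  0.04559687]), 'grip_force': 0.0, 'finger_gap': 0.08555525883804917}
47.30094732395708 259.84558812543617 191.78581029382525 [[ 0.004 -0.993  0.118  0.385]
 [-1.    -0.005 -0.01  -0.058]
 [ 0.011 -0.118 -0.993  1.09 ]
 [ 0.     0.     0.     1.   ]] 0.99609375
56.55303347735442 257.6008070873623 189.9669158334625 [[-0.889 -0.335  0.312  0.214]
 [-0.458  0.66  -0.596  0.492]
 [-0.006 -0.672 -0.74   0.762]
 [ 0.     0.     0.     1.   ]] 0.9958699544270834
```

View pics/top.png

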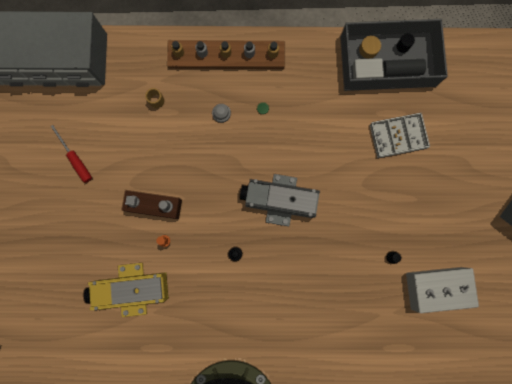

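View pics/side.png

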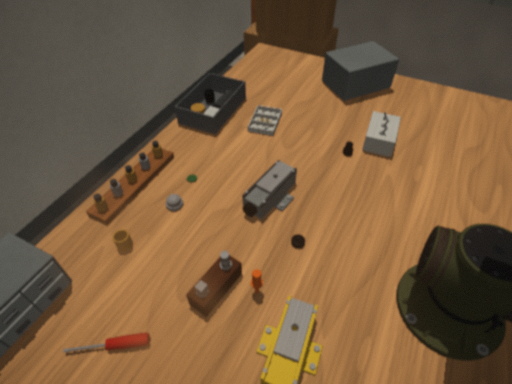

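The top view shows the pin's round head at (165,206) and the square plug at (131,201). The grey block is at (281,200), with its bore at (292,199) and its wheel on the left, so +y points left. The orange look-alike is at (162,242). The side view agrees: pin at (225,261), block at (270,190).

```bash
python3 - <<'E'
from h import *
a=np.load('top.npy',allow_pickle=True).item();b=np.load('side.npy',allow_pickle=True).item()
print('rough pin',ray(a,165,206,.094),'plug',ray(a,131,201,.078),'bore',ray(a,292,199,.06),'block',ray(a,281,200,.06))
def circ(P,m):
    return P[m][:,:2].mean(0).round(4),np.ptp(P[m][:,:2],axis=0).round(4),m.sum()
for n,f,px in(('top',a,(165,206)),('side',b,(225,261))):
    P=cloud(f);c=ray(f,*px,.09)[:2]
    d=np.hypot(*(P[...,:2]-c).transpose(2,0,1))
    m=(d<.022)&(P[...,2]>.084); print(n,'head',circ(P,m),np.median(P[m][:,2]),P[m][:,2].max())
    m=(d<.14)&(abs(P[...,2]-.05)<.006)
    # stand top
    q=P[m][:,:2].astype(np.float32);print(' stand',cv2.minAreaRect(q))
    bc=ray(a,281,200,.06)[:2]
    d=np.hypot(*(P[...,:2]-bc).transpose(2,0,1))
    m=(d<.12)&(abs(P[...,2]-.06)<.005);q=P[m][:,:2].astype(np.float32);print(' blk',cv2.minAreaRect(q),q.shape,np.median(P[m][:,2]))
    x0,y0=(proj(f,np.append(bc,.06))).astype(int)
    g=cv2.cvtColor(f['frame'],cv2.COLOR_RGB2GRAY)[y0-35:y0+35,x0-50:x0+50]
    cv2.imwrite(f'pics/{n}_c.png',cv2.resize(f['frame'][y0-35:y0+35,x0-50:x0+50,::-1],None,fx=4,fy=4)); print(x0,y0)
    # darkest spot away from the edges on the shutter
    d2=np.hypot(*(P[...,:2]-ray(a,292,199,.06)[:2]).transpose(2,0,1))
    gg=cv2.cvtColor(f['frame'],cv2.COLOR_RGB2GRAY).astype(float); mm=(d2<.014)
    w=np.clip(np.median(gg[mm])-25-gg,0,None)*mm; v,u=np.mgrid[:384,:512]; uu,vv=(w*u).sum()/w.sum(),(w*v).sum()/w.sum()
    print(' bore px',uu,vv,(w>0).sum(),ray(f,uu,vv,.06))
i=cv2.imread('pics/top_c.png');j=cv2.imread('pics/side_c.png');cv2.imwrite('pics/c.png',np.vstack([i,j]))
E
```

```text
rough pin [0.47037028 0.14664432 0.094     ] plug [0.48297353 0.22868452 0.078     ] bore [ 0.49123066 -0.14531359  0.06      ] block [ 0.48873374 -0.11929745  0.06      ]
top head (array([0.4741, 0.1523]), array([0.0184, 0.0194]), np.int64(66)) 0.09336356077105351 0.09772455735775576
 stand ((0.4459008574485779, 0.19799694418907166), (0.13165196776390076, 0.11946053802967072), 81.81416320800781)
 blk ((0.4960295259952545, -0.12191719561815262), (0.1690448373556137, 0.06446102261543274), 80.54621124267578) (1381, 2) 0.05929425021472845
281 200
 bore px 292.28848114169216 198.7308868501529 29 [ 0.49187319 -0.14599923  0.06      ]
side head (array([0.4727, 0.1575]), array([0.0189, 0.0186]), np.int64(75)) 0.09465125752877912 0.09780143720252932
 stand ((0.44706815481185913, 0.19989368319511414), (0.1317291259765625, 0.11929561197757721), 80.69032287597656)
 blk ((0.49611595273017883, -0.12058016657829285), (0.16921165585517883, 0.0655057355761528), 80.51651000976562) (816, 2) 0.060409323096005996
272 181
 bore px 275.06410256410254 175.87179487179486 7 [ 0.49117656 -0.14174532  0.06      ]
```

View pics/c.png

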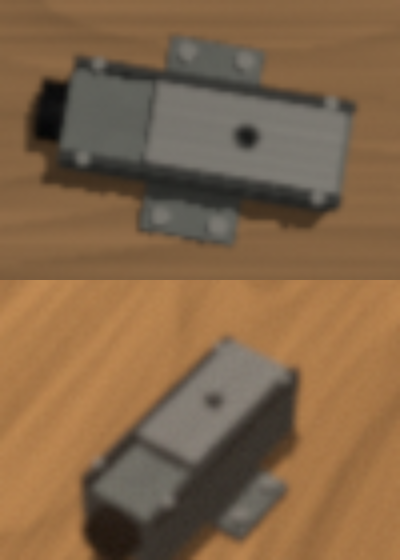

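Block +y points along (0.165, 0.986), with its centre near (0.496, -0.121) and the bore near (0.492, -0.144). That puts the hole on the block's axis at about y = -23 mm, which is consistent. The pin is near (0.4735, 0.155). I'll hover over it with the fingers aligned to the block's y, then check with the wrist camera.

Request:
drive_tool(
  increments=[
    [[0,0,-0.185,39,29,4,0],[0,0,-0.185,39,29,4,0],[0,0,-0.185,39,29,4,0],[0,0,-0.185,39,29,4,0],[0,0,-0.185,39,29,4,0],[0,0,-0.185,39,29,4,0],[0,0,-0.185,39,29,4,0],[0,0,-0.185,39,29,4,0],[0,0,-0.185,39,29,4,0],[0,0,-0.185,39,29,4,0],[0,0,-0.185,39,29,4,0],[0,0,-0.185,39,29,4,0],[0,0,-0.185,39,29,4,0],[0,0,-0.185,39,29,4,0],[0,0,-0.185,39,29,4,0],[0,0,-0.185,39,29,4,0],[0,0,-0.185,39,29,4,0],[0,0,-0.185,39,29,4,0]],
  ],
)

```text
time: 1.6
tcp_pos: [0.4726, 0.1575, 0.1914]
tool_rot: [0.997, -0.082, 0.0, -0.0]
contact_force: [-0.9, 0.2, -0.2]
finger_gap: 0.0429
grip_force: 0.0
```

```bash
python3 - <<'E'
from h import *
s=robot.observe();print(s['time'],s['tcp_pos'],s['finger_gap'],s['contact_force'],R.from_quat(s['tool_rot']).as_matrix().round(3))
f=grab('wrist');save(f,'w1.png');P=cloud(f)
T=np.linalg.inv(f['camera_from_world']);print(T.round(3),f['f'],(f['z_map']>0).mean())
print(proj(f,[.4735,.155,.094]))
d=np.hypot(P[...,0]-.4735,P[...,1]-.155);m=(d<.025)&(abs(P[...,2]-.094)<.005)
if m.sum(): print(m.sum(),P[m].mean(0),np.ptp(P[m],axis=0), cv2.minEnclosingCircle(P[m][:,:2].astype(np.float32)))
E
```

```text
1.6 [0.47256515 0.15750755 0.19142002] 0.04294738440072942 [-0.86070468  0.22543931 -0.22861611] [[ 0.986 -0.164  0.   ]
 [-0.164 -0.986  0.   ]
 [ 0.    -0.    -1.   ]]
[[-0.164 -0.947 -0.275  0.542]
 [-0.986  0.157  0.047  0.146]
 [-0.001  0.279 -0.96   0.334]
 [ 0.     0.     0.     1.   ]] 281.5185183068322 0.9960123697916666
[259.25652235 189.29974414]
386 [0.47427845 0.15436306 0.09375123] [0.01925219 0.01957497 0.00631699] ((0.4736762046813965, 0.15433672070503235), 0.010156174190342426)
```

View pics/w1.png

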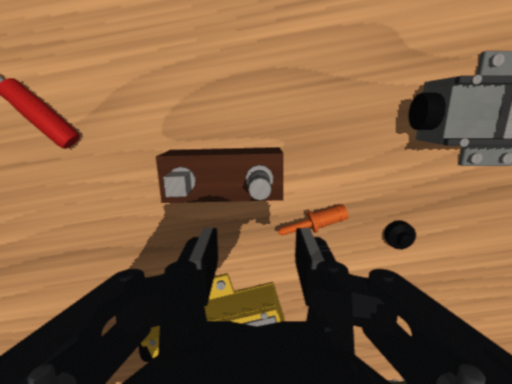

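The wrist view shows the pin head top at (259,185), the plug at (178,182), and the orange decoy lying near (320,218), clear of the fingers. The wrist measurement gives the pin at (0.4737, 0.1543) with its top at 94 mm and a 20 mm width, so it matches. Next: descend, grip and lift.

Request:
drive_tool(
  increments=[
    [[0,0,0,0.15,0.28,4,0],[0,0,0,0.15,0.28,7,0],[0,0,0,0.15,0.28,9,0],[0,0,0,0.15,0.28,11,0],[0,0,0,0.15,0.28,12.3,0],[0,0,0,0.15,0.28,13,0],[0,0,0,0.15,0.28,13,0],[0,0,0,0.15,0.28,13,-0.3],[0,0,0,0.15,0.28,13,-1],[0,0,0,0.15,0.28,13,-1],[0,0,0,0.15,0.28,13,-1],[0,0,0,0.15,0.28,13,-1],[0,0,0,0.15,0.28,13,-1],[0,0,0,0.15,0.28,13,-1],[0,0,0,0.15,0.28,13,-1]],
  ],
)

```text
time: 2.9
tcp_pos: [0.4747, 0.1541, 0.0628]
tool_rot: [0.997, -0.083, 0.001, -0.001]
contact_force: [-1.4, 1.6, 5.9]
finger_gap: 0.0187
grip_force: 58.6
```

Request:
drive_tool(
  increments=[
    [[0,0,0,0,0,-2,-1],[0,0,0,0,0,-5,-1],[0,0,0,0,0,-8,-1],[0,0,0,0,0,-9.5,-1],[0,0,0,2,3,-9.5,-1],[0,0,0,6.6,29,-9.5,-1],[0,0,0,6.6,29,-9.5,-1],[0,0,0,6.6,29,-9.5,-1],[0,0,0,6.6,29,-9.5,-1],[0,0,0,6.6,29,-9.5,-1],[0,0,0,6.6,29,-9.5,-1],[0,0,0,6.6,29,-9.5,-1],[0,0,0,6.6,29,-9.5,-1],[0,0,0,6.6,29,-9.5,-1],[0,0,0,6.6,29,-9.5,-1],[0,0,0,6.6,29,-9.5,-1],[0,0,0,6.6,29,-9.5,-1],[0,0,0,6.6,29,-9.5,-1]],
  ],
)

```text
time: 4.4
tcp_pos: [0.491, -0.1425, 0.1564]
tool_rot: [0.997, -0.083, 0.0, -0.0]
contact_force: [0.9, 0.7, -0.5]
finger_gap: 0.0185
grip_force: 59.3
```

```bash
python3 - <<'E'
from h import *
s=robot.observe();t=s['tcp_pos'];print(s['time'],t,s['finger_gap'],s['contact_force'],s['moment'])
f=grab('wrist');save(f,'w2.png');P=cloud(f);np.save('w2.npy',f,allow_pickle=True)
print('tip px exp',proj(f,t-[0,0,.055]),'bore px exp',proj(f,[.4915,-.144,.06]))
c=np.array([.496,-.121]);ey=np.array([.165,.986]);ex=np.array([.986,-.165])
m=(abs((P[...,:2]-c)@ex)<.05)&(abs((P[...,:2]-c)@ey)<.11)&(abs(P[...,2]-.06)<.004)
print(cv2.minAreaRect(P[m][:,:2].astype(np.float32)),np.median(P[m][:,2]))
E
```

```text
4.4 [ 0.49099915 -0.14247292  0.15641139] 0.0184729008398704 [ 0.8993225   0.71298384 -0.53790185] [ 0.00341938 -0.018819    0.0131061 ]
tip px exp [256.68352387 206.73930231] bore px exp [258.25905231 190.27587931]
((0.4947405457496643, -0.12089434266090393), (0.1697937250137329, 0.06443788856267929), 80.67203521728516) 0.05962182135643089
```

View pics/w2.png

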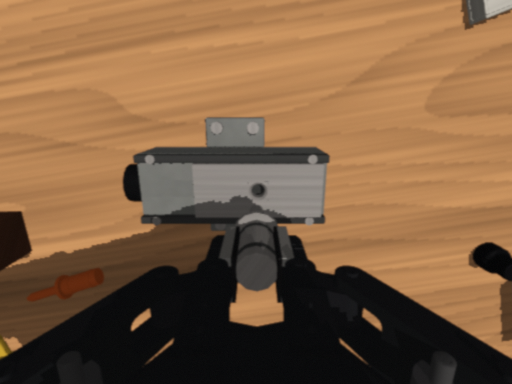

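The wrist view shows the bore at about (258,190) on the shutter, and the held pin's head and collar around (257,220-285). Now I'll measure the bore and the pin's axis.

```bash
python3 - <<'E'
from h import *
f=np.load('w2.npy',allow_pickle=True).item();t=robot.observe()['tcp_pos'];P=cloud(f)
g=cv2.cvtColor(f['frame'],cv2.COLOR_RGB2GRAY).astype(float)
v,u=np.mgrid[:384,:512];mm=np.hypot(u-258,v-190)<11
w=np.clip(130-g,0,None)*mm;w[w<30]=0
uu,vv=(w*u).sum()/w.sum(),(w*v).sum()/w.sum();b=ray(f,uu,vv,.06);print('bore',uu,vv,(w>0).sum(),b)
c=np.array([.4947,-.1209]);a=np.radians(80.6);ey=np.array([np.cos(a),np.sin(a)]);ex=np.array([ey[1],-ey[0]])
print('bore in block x,y',(b[:2]-c)@ex,(b[:2]-c)@ey)
for h in(.031,-.009,-.013,-.055):print(h,proj(f,t+[0,0,h]))
for r in range(200,294,6):
    print(r,[(int(g[r,k]),*(P[r,k]-t).__mul__(1000).round().astype(int)) for k in (245,251,257,263,269)])
E
cat > /dev/null
```

```text
bore 258.24279696714405 189.9949452401011 173 [ 0.4917573  -0.14402778  0.06      ]
bore in block x,y 0.0008741763656579322 -0.02329784200271275
0.031 [257.08560001 270.59551893]
-0.009 [256.93900465 232.92323506]
-0.013 [256.92801263 230.09849071]
-0.055 [256.83696445 206.70079953]
200 [(65, np.int64(-6), np.int64(12), np.int64(-96)), (84, np.int64(-8), np.int64(7), np.int64(-97)), (132, np.int64(-8), np.int64(1), np.int64(-97)), (137, np.int64(-9), np.int64(-4), np.int64(-97)), (136, np.int64(-10), np.int64(-9), np.int64(-97))]
206 [(63, np.int64(-12), np.int64(13), np.int64(-97)), (62, np.int64(-13), np.int64(7), np.int64(-96)), (62, np.int64(4), np.int64(-1), np.int64(-45)), (137, np.int64(-15), np.int64(-3), np.int64(-96)), (138, np.int64(-15), np.int64(-9), np.int64(-96))]
212 [(66, np.int64(-18), np.int64(14), np.int64(-97)), (68, np.int64(13), np.int64(1), np.int64(-11)), (89, np.int64(13), np.int64(-2), np.int64(-10)), (62, np.int64(11), np.int64(-5), np.int64(-12)), (70, np.int64(-22), np.int64(-8), np.int64(-97))]
218 [(140, np.int64(10), np.int64(5), np.int64(-9)), (141, 
[... 2371 characters left out ...]
1)), (67, np.int64(-4), np.int64(3), np.int64(31)), (64, np.int64(-4), np.int64(1), np.int64(31)), (66, np.int64(-5), np.int64(-2), np.int64(30)), (67, np.int64(-5), np.int64(-5), np.int64(31))]
284 [(66, np.int64(-5), np.int64(6), np.int64(33)), (64, np.int64(-6), np.int64(4), np.int64(31)), (66, np.int64(-7), np.int64(1), np.int64(31)), (68, np.int64(-8), np.int64(-1), np.int64(30)), (67, np.int64(-8), np.int64(-4), np.int64(31))]
290 [(133, np.int64(-140), np.int64(38), np.int64(-156)), (111, np.int64(-141), np.int64(31), np.int64(-156)), (78, np.int64(-10), np.int64(2), np.int64(30)), (125, np.int64(-143), np.int64(16), np.int64(-156)), (140, np.int64(-146), np.int64(9), np.int64(-158))]
```

Request:
drive_tool(
  increments=[
    [[0,0,0,0.15,0.13,2,-1],[0,0,0,0.15,0.13,3,-1],[0,0,0,0.15,0.13,3.5,-1],[0,0,0,0.15,0.13,3.8,-1],[0,0,0,0.15,0.13,4.1,-1],[0,0,0,0.15,0.13,4.3,-1],[0,0,0,0.15,0.13,4.5,-1],[0,0,0,0.15,0.13,4.6,-1],[0,0,0,0.15,0.13,4.6,-1],[0,0,0,0.15,0.13,4.6,-1]],
  ],
)

```text
time: 5.28
tcp_pos: [0.4922, -0.1449, 0.1105]
tool_rot: [0.997, -0.083, 0.0, 0.0]
contact_force: [0.4, -0.6, -1.5]
finger_gap: 0.018
grip_force: 59.4
```

Request:
drive_tool(
  increments=[
    [[0,0,0,0,0,0.2,-1],[0,0,0,0,0,0.4,-1],[0,0,0,0,0,0.6,-1],[0,0,0,0,0,0.8,-1],[0,0,0,0,0,1.0,-1],[0,0,0,0,0,1.0,-1],[0,0,0,0,0,1.0,-1]],
  ],
)

```text
time: 5.87
tcp_pos: [0.492, -0.1449, 0.1001]
tool_rot: [0.997, -0.083, -0.0, 0.0]
contact_force: [0.5, -0.2, -1.2]
finger_gap: 0.0184
grip_force: 59.4
```

Request:
drive_tool(
  increments=[
    [[0,0,0,0,0,0.2,-1],[0,0,0,0,0,0.4,-1],[0,0,0,0,0,0.5,-1],[0,0,0,0,0,0.6,-1],[0,0,0,0,0,0.7,-1],[0,0,0,0,0,0.7,-1],[0,0,0,0,0,0.7,-1]],
  ],
)

```text
time: 6.45
tcp_pos: [0.4923, -0.1449, 0.0938]
tool_rot: [0.997, -0.083, 0.0, 0.0]
contact_force: [-1.4, 1.4, 1.6]
finger_gap: 0.0189
grip_force: 59.4
```

Request:
drive_tool(
  increments=[
    [[0,0,0,0,-0.2,0.1,-1],[0,0,0,0,-0.4,0.15,-1],[0,0,0,0,-0.6,0.15,-1],[0,0,0,0,-0.8,0.15,-1],[0,0,0,0,-1.0,0.15,-1],[0,0,0,0,-1.2,0.15,-1],[0,0,0,0,-1.3,0.15,-1],[0,0,0,0,-1.3,0.15,-1],[0,0,0,0,-1.3,0.15,-1]],
  ],
)

```text
time: 7.2
tcp_pos: [0.4945, -0.1317, 0.0919]
tool_rot: [0.997, -0.083, 0.0, -0.0]
contact_force: [-0.9, -1.8, 5.3]
finger_gap: 0.0183
grip_force: 59.9
```

Request:
drive_tool(
  increments=[
    [[0,0,0,0,-0.1,0,-1],[0,0,0,0,-0.2,0,-1],[0,0,0,0,-0.3,0,-1],[0,0,0,0,-0.4,0,-1],[0,0,0,0,-0.4,0,-1],[0,0,0,0,-0.4,0,-1]],
  ],
)

```text
time: 7.7
tcp_pos: [0.4946, -0.1276, 0.0909]
tool_rot: [0.997, -0.083, -0.001, -0.0]
contact_force: [0.1, -0.5, -1.2]
finger_gap: 0.0185
grip_force: 59.3
```

The upward force is gone and the tool sank 1 mm, so the tip is over the locking hole. I'll ease +y a little and go down gently.

Request:
drive_tool(
  increments=[
    [[0,0,0,0,-0.1,0,-1],[0,0,0,0,-0.2,0,-1],[0,0,0,0,-0.2,0.1,-1],[0,0,0,0,-0.2,0.1,-1]],
  ],
)

```text
time: 8.03
tcp_pos: [0.4952, -0.126, 0.0906]
tool_rot: [0.997, -0.083, -0.0, -0.0]
contact_force: [-0.8, -0.4, -1.9]
finger_gap: 0.0181
grip_force: 59.3
```

Request:
drive_tool(
  increments=[
    [[0,0,0,0,-0.05,0.1,-1],[0,0,0,0,-0.1,0.2,-1],[0,0,0,0,-0.1,0.2,-1],[0,0,0,0,-0.1,0.2,-1]],
  ],
)

```text
time: 8.37
tcp_pos: [0.4954, -0.1252, 0.0887]
tool_rot: [0.997, -0.083, -0.0, 0.0]
contact_force: [-0.7, -0.8, -1.7]
finger_gap: 0.0182
grip_force: 59.4
```

Request:
drive_tool(
  increments=[
    [[0,0,0,0,0,0.1,-1],[0,0,0,0,0,0.2,-1],[0,0,0,0,0,0.3,-1],[0,0,0,0,0,0.4,-1],[0,0,0,0,0,0.4,-1],[0,0,0,0,0,0.4,-1]],
  ],
)

```text
time: 8.87
tcp_pos: [0.4953, -0.1252, 0.0846]
tool_rot: [0.997, -0.083, -0.0, 0.0]
contact_force: [0.4, -1.3, -2.1]
finger_gap: 0.0184
grip_force: 59.3
```

Request:
drive_tool(
  increments=[
    [[0,0,0,0,0,0.15,-1],[0,0,0,0,0,0.3,-1],[0,0,0,0,0,0.45,-1],[0,0,0,0,0,0.6,-1],[0,0,0,0,0,0.75,-1],[0,0,0,0,0,0.9,-1],[0,0,0,0,0,0.9,-1],[0,0,0,0,0,0.9,-1]],
  ],
)

```text
time: 9.53
tcp_pos: [0.4953, -0.1251, 0.0755]
tool_rot: [0.997, -0.083, -0.0, 0.0]
contact_force: [0.3, -2.4, -2.2]
finger_gap: 0.0181
grip_force: 59.2
```

Request:
drive_tool(
  increments=[
    [[0,0,0,0,0.03,0.1,-1],[0,0,0,0,0.03,0.15,-1],[0,0,0,0,0.03,0.2,-1],[0,0,0,0,0.03,0.25,-1],[0,0,0,0,0.03,0.3,-1],[0,0,0,0,0.03,0.3,-1],[0,0,0,0,0.03,0.3,-1]],
  ],
)

```text
time: 10.12
tcp_pos: [0.4955, -0.1254, 0.0729]
tool_rot: [0.997, -0.083, 0.0, -0.0]
contact_force: [-1.6, 0.3, -1.6]
finger_gap: 0.0181
grip_force: 59.4
```

Collar height is about 60 mm by nominal, but nothing pushes back yet. I'll go on gently until it does.

Request:
drive_tool(
  increments=[
    [[0,0,0,0,0,0.05,-1],[0,0,0,0,0,0.1,-1],[0,0,0,0,0,0.15,-1],[0,0,0,0,0,0.15,-1],[0,0,0,0,0,0.15,-1]],
  ],
)

```text
time: 10.53
tcp_pos: [0.4957, -0.1256, 0.0728]
tool_rot: [0.997, -0.083, 0.001, 0.0]
contact_force: [-4.5, 1.3, 6.2]
finger_gap: 0.0182
grip_force: 60.3
```

The collar has seated with about 8 N. Next: release, check and retreat.

Request:
drive_tool(
  increments=[
    [[0,0,0,0,0,-0.05,-1],[0,0,0,0,0,-0.05,-0.3],[0,0,0,0,0,-0.05,0],[0,0,0,0,0,-0.05,0.2],[0,0,0,0,0,-0.05,0.2],[0,0,0,0,0,-0.05,0.2],[0,0,0,0,0,-0.05,0.2],[0,0,0,0,0,-1,0.2],[0,0,0,0,0,-3,0.2],[0,0,0,0,0,-6,0.2],[0,0,0,0,0,-9,0.2],[0,0,0,0,0,-12,0.2],[0,0,0,0,0,-12,0.2],[0,0,0,0,0,-12,0.2]],
  ],
)

```text
time: 11.7
tcp_pos: [0.4964, -0.1255, 0.1943]
tool_rot: [0.997, -0.083, 0.002, -0.0]
contact_force: [-0.8, 0.4, -0.6]
finger_gap: 0.0512
grip_force: 0.0
```

```bash
python3 - <<'E'
from h import *
s=robot.observe();print(s['time'],s['tcp_pos'],s['finger_gap'])
f=grab('wrist');save(f,'w3.png');P=cloud(f)
d=np.hypot(P[...,0]-.4955,P[...,1]+.1255);m=(d<.018)&(P[...,2]>.08)
t=P[m];t=t[t[:,2]>t[:,2].max()-.008];print('head top z',np.median(t[:,2]),cv2.minEnclosingCircle(t[:,:2].astype(np.float32)))
m=(d>.011)&(d<.014)&(P[...,2]<.075);print('collar',np.percentile(P[m][:,2],[50,80,95]))
E
```

```text
11.7 [ 0.49641547 -0.12547039  0.19426616] 0.0512134217102642
head top z 0.2844554874255659 ((0.5066859722137451, -0.12701091170310974), 0.011019110679626465)
collar [0.06359623 0.06423583 0.06486188]
```

View pics/w3.png

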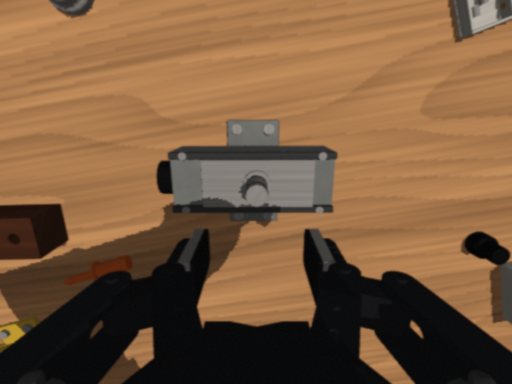

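The pin stands upright at (256,188) with its collar flat on the shutter. The collar top measures 64 mm, as it should when seated, and the gripper is clear. I'm handing in.

```bash
python3 -c "
from workcell import robot
print(robot.hand_in())"
```

```text
the job is handed in; nothing more can be done
None
```

The pin is in the rack's locking hole with its collar seated on the shutter (collar top measured at 64 mm), the gripper has let go and is clear, and the job is handed in at about 12 s; the highest force I read was about 8 N.

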